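Start the bench polishing set in order

ROBOT

A 6-joint arm with a two-finger parallel gripper is mounted at the origin on the work surface. World frame = base frame: x ahead of the robot, y to its left, z up, the work surface at z = 0. Lengths are in m, angles in rad, forces in N, time in s.
With the tool pointing down it reaches from about 0.275 to 0.85 m from the base axis. Payload 19 kg.
Tool frame: the origin (TCP) lies at the very end of the fingers, on their centre line; the grasp point (between the pads) lies 19 mm behind it; z points along the fingers, y is the line along which they close (so a half turn about z gives the same grasp; the last joint's range is limited). The gripper opens to 85 mm and grips with 20 to 120 N. Pads are 22 mm wide; open, the fingers measure 114 mm over their backs; the gripper's body (76 mm by 85 mm) begins 54 mm behind the grasp point. The pads swing forward as they close: fully open they stand 13 mm farther back than shut.
Start: joints at [0.987, 0.15, 1.437, -0, 1.554, -0.134], TCP at [0.25, 0.518, 0.231] pointing down, gripper open.
Joint ranges: [-2.8, 2.8], [-0.68, 2.1], [0.12, 2.68], [-1.39, 4.53], [0.16, 2.79], [-2.81, 2.81]. Speed limits (rad/s): [1.89, 1.89, 2.22, 3.01, 3.01, 3.01].

INTERFACE

Orientations are given as [roll, pitch, yaw] about the fixed x, y, z axes, in that order (R = Rz(yaw) Ry(pitch) Rx(roll)).
In Python, from rig import r, fingers, ik, grab_frame, regions_of, pinpoint gives the robot as it stands. Calls block until the motion is done:
- r.movep(position, orientation): joint-space move of the TCP to a pose.
- r.movel(position, ori=None, vel=0.15): straight line of the TCP; ori=None keeps the orientation; vel is the mean speed in m/s.
- r.goto_joints(angles): joint-space move.
- fingers.set_gripper(opening): opening from 0.0 (shut) to 1.0 (fully open); the grip force is fixed at half the most; returns when the fingers have stopped.
- r.pause(seconds).
- ik(position, orientation): joint angles nearest the present ones, or None.
- grab_frame(name): name is "side" or "top" or "wrist"; returns a dict with "pixels" (420x560x3 uint8, red, green, blue), "camera_matrix" (3x3 intrinsics, pixels), "R" (3x3) and "t" (3): a world point X has camera coordinates R X + t. Camera axes: x right, y down, z forward; pixel columns grow to the right and rows downward; lengths in m; the calibration is good to about 2 mm. A picture is of the moment at which its call begins. There is no depth.
A pose or a line that the arm cannot do raises r.Unreachable and nothing moves.
- r.job_done(): hands the job in; it is judged then, once.
Trained networks look in the newest picture that a camera, given by its name, has taken for a name from the list of things; names that differ only in an ending like _2 or _b are one class to them, and where a whole thing is asked for, a point or a joint stands for the part that bears it (a point fixed in the world has none). Each returns a list of dicts, best first, with "confidence" (0 to 1); they miss things now and then, are a little off and sometimes report something else, mostly with a low value. They report only what shows in the picture. A call takes as long as a camera call. They do not tell look-alikes from the thing itself.
- regions_of(camera, label): "region" (420x560 bool, what is visible of it) and "rect" ([left, top, right, bottom] in pixels, round what is visible of it).
- pinpoint(camera, label): "xy" ([column, row] in pixels: a listed point, or the origin of a listed thing).
Readings, each from a call of its own:
- r.current_time_s(): time.
- r.current_joint_pos(): joint angles.
- r.current_joint_velocities(): joint speeds.
- r.current_joint_torque(): joint torques, N m.
- r.current_position(): TCP position.
- r.current_eef_rot(): TCP orientation.
- r.current_ft_force(): force on the tool from outside, world axes, zero at the start.
- r.current_torque(): the same for the moment, N m.
- r.current_opening(): opening from 0.0 (shut) to 1.0 (fully open).
- r.current_finger_force(): force on a finger pad.
Only numpy, scipy, OpenCV 4.12 (cv2) and the standard library are available. Lean on these libraries where they do the work, as an engineer would, in place of code of your own. Each camera call takes 0.05 s, during which the arm holds its last target. There are 200 camera calls.

TASK

Start up the jeweller's polishing set in this order: first switch the dust extractor on by pressing the raised end of the rocker on its grey box fully down; then, on the aluminium micromotor unit, push the round key fully in, and last push the long bar key fully in. Press with the closed fingertips: grasp nothing, leave the square key alone, do not lift, tip or shove either box, and leave the tools and tins lying around where they are.

Things in the scene. Friction and masses are not known exactly. Their poses are not given: they have to be found in the camera images.
- extractor_box: grey painted loose switch box of the dust extractor, 150 x 100 x 50 mm (its x, y, z), 0.9 kg, standing on the bench; origin at the centre of its underside. On its top is one wide black rocker; its x axis runs along the rocker towards the rocker's raised end (the far end from the robot)
- rocker_raised_end (a point): point on the rocker's top face, 25 mm from its pivot towards the raised end: where to press. It turns with the rocker (about 75 mm above the bench when off, 66 mm when fully over). The rocker is a paddle 70 mm long (along the box's x), 34 mm wide, 12 mm thick, pivoted 64 mm above the bench over the box's centre, about the box's y
- rocker (a joint): rocker angle in rad: 0 = off (far end raised by 0.18 rad), 0.36 = fully over to on (far end down); starts at 0 to 0.05. It stays where it is left; about 3 to 5 N at the pressing point moves it
- motor_unit: aluminium loose micromotor unit, 140 x 160 x 55 mm (its x, y, z), 0.9 kg, on rubber feet on the bench; origin at the centre of its underside. Three black keys on its top, each standing 12 mm proud when out and 4 mm when fully in: in its own frame round key at x -30, y +47 mm, square key at x -30, y -47 mm, long bar key at x +35, y 0
- round_key_top (a point): centre of the top of the round key, 28 mm across; 67 mm above the bench when out
- bar_key_top (a point): centre of the top of the long bar key, 20 mm (x) by 70 mm (y); 67 mm above the bench when out
- square_key_top (a point): centre of the top of the square key, 24 x 24 mm: not to be pressed
- round_key (a joint): how far the round key is pressed in, m: 0 = out, 0.008 = fully in; starts at 0 to 0.001. It stays where it is pushed; about 4 N moves it
- bar_key (a joint): how far the bar key is pressed in, m: 0 = out, 0.008 = fully in; starts at 0 to 0.001, stays where it is pushed, about 4 N moves it
- square_key (a joint): how far the square key is pressed in, m: 0 = out, 0.008 = fully in; leave it out
- brass_tin: loose bystander: open round brass tin, 60 mm across, 24 mm high; origin under its centre
- red_tin: loose bystander: closed round tin, 56 mm across, 28 mm high; origin under its centre
- burnisher: loose bystander: burnisher lying down: 34 mm wooden ball handle with a thin steel rod, 125 mm long; origin under the ball, rod along its x
- tweezers: loose bystander: cross-lock tweezers lying flat, 150 mm long, 12 mm high; origin under its centre
- scissors: loose bystander: scissors lying flat, about 175 mm long, 12 mm high; origin under its centre
- ring_cone: loose bystander: upright steel ring cone, 40 mm foot, 110 mm tall; origin under its centre
Things that resemble listed ones, but are neither listed nor needed, are in the scene too. Leave any orange or red look-alike of the extractor_box alone.

How it is judged:
On the way, in this order (a step that is already met when the one before it is completed fails the run):
1. the rocker is pressed over to on (value of joint rocker above 0.32 rad), for 0.2 s.
2. the round key is fully in (value of joint round_key above 0.0066 m), for 0.2 s.
3. the bar key is fully in (value of joint bar_key above 0.0066 m), for 0.2 s.
At the end, for the whole second after the job is handed in: rocker beyond 0.32 rad of 0.36, round and bar keys in by more than 6.6 mm of 8, square key in by less than 3 mm, both boxes flat, at rest and within 30 mm of where they stood (value of joint rocker above 0.32 rad and value of joint each of round_key, bar_key above 0.0066 m and value of joint square_key below 0.003 m and distance of each of extractor_box, motor_unit from where it was at the start of the episode below 0.03 m and angle between each of extractor_box, motor_unit's own z axis and vertical below 0.05 rad and linear speed of each of extractor_box, motor_unit below 0.02 m/s); the robot touches nothing.
It fails at once if the round key is pressed before the rocker is on (value of joint round_key above 0.004 m and value of joint rocker below 0.3 rad).
It fails at once if the bar key is pressed before the round key is in (value of joint bar_key above 0.004 m and (value of joint round_key below 0.006 m or value of joint rocker below 0.3 rad)).
It fails at once if the square key is pressed (4 mm or more) (value of joint square_key above 0.004 m).
It fails at once if a box is lifted by 10 mm, tipped by 0.15 rad or shoved by 30 mm (height (world z) of any of extractor_box, motor_unit above 0.01 m or angle between any of extractor_box, motor_unit's own z axis and vertical above 0.15 rad or distance of any of extractor_box, motor_unit from where it was at the start of the episode above 0.03 m).
It fails at once if a bystander is moved by 30 mm or lifted by 15 mm (distance of any of brass_tin, red_tin, burnisher, tweezers, scissors, ring_cone from where it was at the start of the episode above 0.03 m or height (world z) of any of brass_tin, red_tin, burnisher, tweezers, scissors, ring_cone above 0.015 m).
It also fails if it takes over 48 s, if anything falls off the work surface, if the arm or the gripper's body presses on something with over 40 N, if the wrist force passes 120 N, or if a joint passes its speed limit or range.

## Working session

There is one attempt and no reset: what is moved stays moved. The work goes in short steps, each a Python script; the robot and the scene stay as the last script left them, time stands still between calls to the robot, and variables do not carry over. Pictures are saved under pics/ and viewed, at most 10 in all, crops included, and the job is handed in when it is done.

```bash
mkdir -p pics; ls; cat > h.py <<'E'
from rig import r, fingers, ik, grab_frame, regions_of, pinpoint
import numpy as np, cv2
def ray(f,xy):
    K=np.array(f["camera_matrix"]);R=np.array(f["R"]);t=np.array(f["t"])
    d=R.T@np.linalg.inv(K)@np.array([xy[0],xy[1],1.]); return -R.T@t,d
def atz(f,xy,z):
    c,d=ray(f,xy); return c+d*(z-c[2])/d[2]
def tri(obs):
    A=np.zeros((3,3));b=np.zeros(3)
    for f,xy in obs:
        c,d=ray(f,xy);d=d/np.linalg.norm(d);P=np.eye(3)-np.outer(d,d);A+=P;b+=P@c
    return np.linalg.solve(A,b)
def save(f,n): cv2.imwrite(f"pics/{n}.png",cv2.cvtColor(f["pixels"],cv2.COLOR_RGB2BGR))
E
python3 - <<'E'
from h import *
Z=dict(extractor_box=0,rocker_raised_end=.075,motor_unit=0,round_key_top=.067,bar_key_top=.067,square_key_top=.067)
for c in("top","side"):
    f=grab_frame(c);save(f,c+"0")
    print(c,"cam at",ray(f,(0,0))[0].round(3))
    for l,z in Z.items():
        for p in pinpoint(c,l): print(l,np.round(p["xy"],1),round(p["confidence"],2),atz(f,p["xy"],z).round(4))
print(r.current_time_s())
E
```

```text
pics
top cam at [0.361 0.02  1.138]
extractor_box [227.2 229. ] 0.73 [0.5114 0.2014 0.    ]
extractor_box [161.  270.5] 0.62 [0.3978 0.3842 0.    ]
rocker_raised_end [158.3 267.4] 0.78 [0.4035 0.3675 0.075 ]
rocker_raised_end [221.9 216.6] 0.68 [0.5348 0.204  0.075 ]
rocker_raised_end [174.1 158.1] 0.62 [0.6985 0.3376 0.075 ]
motor_unit [388.  223.9] 0.63 [ 0.5194 -0.2513  0.    ]
round_key_top [303.2 173. ] 0.56 [ 0.6528 -0.0141  0.067 ]
round_key_top [372.2 229.9] 0.48 [ 0.4947 -0.1929  0.067 ]
bar_key_top [393.1 209.2] 0.49 [ 0.5493 -0.2512  0.067 ]
square_key_top [405.5 238.8] 0.51 [ 0.47   -0.2788  0.067 ]
square_key_top [298.1 275.5] 0.3 [0.3784 0.0046 0.067 ]
side cam at [ 0.391 -0.757  0.589]
extractor_box [207.8 178.3] 0.71 [0.4004 0.3802 0.    ]
rocker_raised_end [312.4 150.2] 0.61 [0.6972 0.3355 0.075 ]
rocker_raised_end [262.8 177.2] 0.56 [0.5347 0.2088 0.075 ]
rocker_raised_end [207.5 156.1] 0.51 [0.4067 0.3675 0.075 ]
motor_unit [299.4 336.9] 0.75 [ 0.5185 -0.2474  0.    ]
round_key_top [273.9 289.5] 0.66 [ 0.4858 -0.1926  0.067 ]
square_key_top [282.6 331. ] 0.76 [ 0.4813 -0.2883  0.067 ]
0.7
```

View pics/top0.png

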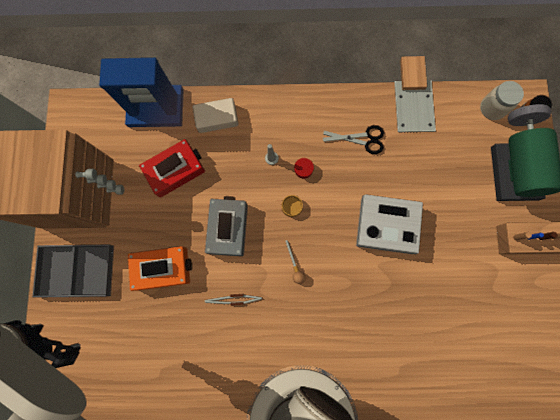

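View pics/side0.png

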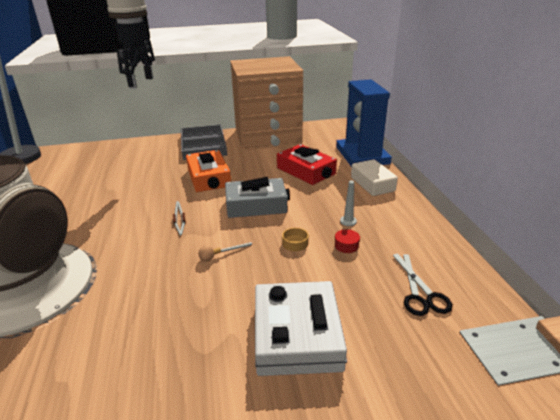

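The grey extractor box is at about (227,229) in the top view, between the orange and red look-alikes, with its raised end towards the top at about (225,217). The motor unit is at (391,224), with the round key at (372,231), the square key at (408,237) and the bar at (393,210). Next I'll fit both box poses across the two views.

```bash
cat > fit.py <<'E'
from h import *
from scipy.optimize import least_squares
def proj(f,X):
    p=np.array(f["camera_matrix"])@(np.array(f["R"])@X+np.array(f["t"])); return p[:2]/p[2]
def W(q,p):
    c,s=np.cos(q[2]),np.sin(q[2]); return np.array([q[0]+c*p[0]-s*p[1],q[1]+s*p[0]+c*p[1],p[2]])
def solve(obs,q0):
    fn=lambda q:np.concatenate([proj(f,W(q,p))-xy for f,p,xy in obs])
    s=least_squares(fn,q0,loss="soft_l1",x_scale=[.1,.1,.3]); return s.x,fn(s.x).reshape(-1,2)
UN=dict(round_key_top=(-.03,.047,.067),square_key_top=(-.03,-.047,.067),bar_key_top=(.035,0,.067),motor_unit=(0,0,0))
EX=dict(rocker_raised_end=(.0246+.001,0,.075),extractor_box=(0,0,0),rocker=(0,0,.070))
E
python3 - <<'E'
from fit import *
obs={"u":[],"e":[]}
for c in("top","side"):
    f=grab_frame(c)
    for k,T,q0 in(("u",UN,(.517,-.249,-.17)),("e",EX,(.51,.203,-.1))):
        for l,p in T.items():
            e=proj(f,W(q0,p))
            if l=="rocker": cand=[]
            else: cand=[("pin",np.array(d["xy"])) for d in pinpoint(c,l)]
            if "top" in l or l=="rocker":
                for d in regions_of(c,l):
                    m=d["region"];ys,xs=np.nonzero(m);cand.append(("reg%d"%m.sum(),np.array([xs.mean(),ys.mean()])))
            for n,xy in cand:
                if np.linalg.norm(xy-e)<10:
                    obs[k].append((f,p,xy));print(k,c,l,n,xy.round(1),e.round(1))
for k,T,q0 in(("u",UN,(.517,-.249,-.17)),("e",EX,(.51,.203,-.1))):
    q,res=solve(obs[k],q0);print(k,q.round(4));print(res.round(1).tolist())
    for l,p in T.items():print(l,W(q,p).round(4))
E
```

```text
u top round_key_top pin [373.  231.1] [374.  229.6]
u top round_key_top reg89 [373.3 231. ] [374.  229.6]
u top square_key_top pin [406.8 239.8] [409.6 235.1]
u top bar_key_top pin [391.5 210.3] [394.5 208.4]
u top bar_key_top reg193 [393.9 209.6] [394.5 208.4]
u top motor_unit pin [385.6 225.2] [387.2 224.8]
e top rocker_raised_end pin [224.2 217.3] [223.2 216.3]
e top extractor_box pin [227.5 229.6] [226.6 229.5]
e top rocker reg347 [224.4 225.1] [222.4 226.1]
u side round_key_top pin [277.9 291. ] [279.9 290.6]
u side round_key_top reg198 [277.1 292. ] [279.9 290.6]
u side square_key_top pin [281.1 329.4] [281.7 332.1]
u side square_key_top reg245 [279.8 333.3] [281.7 332.1]
u side bar_key_top pin [317.4 307.3] [320.2 308.9]
u side bar_key_top reg433 [317.6 311. ] [320.2 308.9]
u side motor_unit pin [298.9 335.8] [298.7 337.7]
e side rocker_raised_end pin [261.3 176.2] [263.7 178.7]
e side extractor_box pin [253.8 205.2] [254.9 205.1]
e side rocker reg295 [254.1 183.5] [253.5 181.1]
u [ 0.514  -0.2462 -0.1525]
[[0.1, 0.0], [-0.2, 0.1], [2.1, -3.8], [1.7, -0.8], [-0.7, -0.1], [0.7, 0.6], [-0.5, -1.0], [0.3, -2.0], [-1.1, 1.9], [0.2, -2.0], [0.5, 0.4], [0.4, -3.3], [-2.2, 1.0]]
round_key_top [ 0.4915 -0.1952  0.067 ]
square_key_top [ 0.4772 -0.2881  0.067 ]
bar_key_top [ 0.5486 -0.2515  0.067 ]
motor_unit [ 0.514  -0.2462  0.    ]
e [0.5086 0.1986 0.0768]
[[-1.0, -0.5], [0.7, 0.4], [-0.4, 1.5], [1.8, 2.5], [0.8, 0.8], [-0.9, -1.5]]
rocker_raised_end [0.5341 0.2005 0.075 ]
extractor_box [0.5086 0.1986 0.    ]
rocker [0.5086 0.1986 0.07  ]
```

The residuals are about 1–2 px, and the heights and spacings are consistent. I'll close the gripper and press the rocker, stopping on force.

```bash
cat > press.py <<'E'
from h import *
def press(x,y,yaw,ztop,zmin,flim=14):
    """slow guarded descent from 12 mm above ztop; ends at zmin or at force flim; then retreats"""
    o=[np.pi,0,yaw]
    r.movel([x,y,ztop+.012],o,vel=.12)
    f0=np.array(r.current_ft_force()); z=ztop+.006; log=[]
    while z>zmin:
        r.movel([x,y,z],o,vel=.02); F=np.array(r.current_ft_force())-f0
        log.append((round(z*1e3,1),round(float(r.current_position()[2])*1e3,1),F.round(1).tolist()))
        if np.linalg.norm(F)>flim: break
        z-=.001
    r.pause(.3); print(*log,sep="\n"); print("end",np.round(r.current_position(),4))
    r.movel([x,y,ztop+.04],o,vel=.12); print("t",r.current_time_s())
E
python3 - <<'E'
from press import *
print(r.current_eef_rot())
fingers.set_gripper(0.0)
for y in(-.06,-.06+np.pi,-.06-np.pi):print(y,ik([.5365,.1985,.14],[np.pi,0,y]))
yaw=-.06
if ik([.5365,.1985,.14],[np.pi,0,yaw]) is None: yaw+=np.pi
r.movep([.5365,.1985,.14],[np.pi,0,yaw])
f=grab_frame("wrist");save(f,"w1")
press(.5365,.1985,yaw,.077,.060)
f=grab_frame("side");save(f,"s1")
E
```

```text
[-3.14146751e+00 -2.73398356e-05  2.69181992e+00]
-0.06 [ 2.19709727e-01  1.91476218e-01  1.57647345e+00 -4.44089210e-16
  1.37364299e+00  1.85050605e+00]
3.081592653589793 [ 0.21970973  0.19147622  1.57647345  0.          1.37364299 -1.2910866 ]
-3.201592653589793 [ 0.21970973  0.19147622  1.57647345  0.          1.37364299 -1.2910866 ]
(83.0, 83.1, [0.1, 0.9, 0.4])
(82.0, 82.0, [-0.0, 0.6, 0.9])
(81.0, 80.9, [0.0, 0.8, 0.8])
(80.0, 79.9, [-0.3, 1.0, 0.3])
(79.0, 79.0, [0.7, 1.7, 1.3])
(78.0, 77.9, [0.2, 1.1, 2.1])
(77.0, 76.9, [-0.1, 1.2, -0.3])
(76.0, 75.9, [0.5, 1.0, 1.2])
(75.0, 75.0, [0.6, 0.4, 1.4])
(74.0, 74.1, [0.3, -0.3, 1.2])
(73.0, 73.0, [1.3, 0.9, 2.0])
(72.0, 71.9, [1.2, 0.8, 1.4])
(71.0, 70.9, [1.0, 0.9, 2.1])
(70.0, 69.9, [0.5, 0.1, 2.2])
(69.0, 69.1, [1.9, 0.1, 3.9])
(68.0, 68.1, [3.6, 0.8, 4.9])
(67.0, 67.0, [3.2, -0.8, 5.1])
(66.0, 66.6, [2.2, 0.5, 13.3])
(65.0, 66.3, [-2.0, -1.7, 22.2])
end [0.5368 0.1986 0.0663]
t 10.825
```

```bash
python3 - <<'E'
import cv2,numpy as np
a=cv2.imread("pics/w1.png");b=cv2.imread("pics/s1.png")[130:240,190:330];c=cv2.imread("pics/side0.png")[130:240,190:330]
s=lambda i:cv2.resize(i,(400,300))
cv2.imwrite("pics/cmp1.png",np.vstack([np.hstack([s(c),s(b)]),np.hstack([s(a),0*s(a)])]))
E
```

```text
(no output)
```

View pics/cmp1.png

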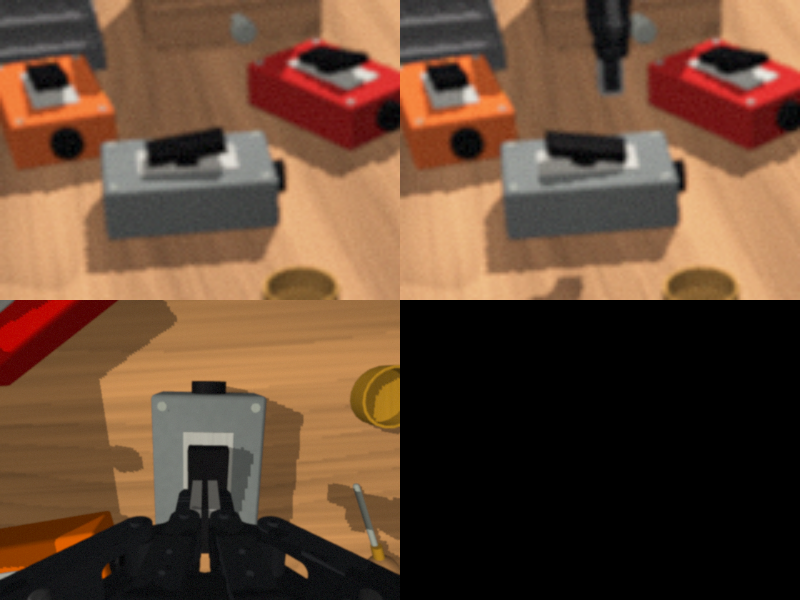

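The rocker's far end was up in the "before" crop and is down in the "after" crop. The press ended on a hard stop at 66 mm, and the box hasn't moved. Next I'll go to the motor unit and refine its pose with the wrist camera.

```bash
python3 - <<'E'
from fit import *
r.movel([.5365,.1985,.2],vel=.2)
r.movep([.43,-.24,.24],[np.pi,0,-.15])
q0=(.514,-.2462,-.1525); obs=[]
for c in("wrist","top"):
    f=grab_frame(c); save(f,c+"2")
    for l,p in UN.items():
        e=proj(f,W(q0,p)); cand=[("pin",np.array(d["xy"])) for d in pinpoint(c,l)]
        if "top" in l:
            for d in regions_of(c,l):
                ys,xs=np.nonzero(d["region"]);cand.append(("reg%d"%len(xs),np.array([xs.mean(),ys.mean()])))
        for n,xy in cand:
            print(c,l,n,xy.round(1),e.round(1))
            if c=="wrist" and np.linalg.norm(xy-e)<30: obs.append((f,p,xy))
if obs:
    q,res=solve(obs,q0);print(q.round(4));print(res.round(1).tolist())
    for l,p in UN.items():print(l,W(q,p).round(4))
print(r.current_time_s())
E
```

```text
wrist round_key_top pin [222.3 120.3] [222.2 123.4]
wrist round_key_top reg942 [224.1 120.9] [222.2 123.4]
wrist square_key_top pin [338.  123.2] [337.3 123.8]
wrist square_key_top reg881 [337.7 121.8] [337.3 123.8]
wrist bar_key_top pin [279.3  34.9] [279.6  37.3]
wrist bar_key_top reg2607 [281.2  36.2] [279.6  37.3]
wrist motor_unit pin [281.8  89.2] [280.9  88.7]
top round_key_top pin [369.7 232.3] [373.1 231.1]
top round_key_top reg99 [372.8 230.6] [373.1 231.1]
top round_key_top reg363 [292.1 205.2] [373.1 231.1]
top bar_key_top pin [393.7 208.3] [393.2 209.5]
top bar_key_top reg200 [393.7 209.5] [393.2 209.5]
top motor_unit pin [382.6 227.3] [386.3 225.8]
[ 0.5153 -0.2471 -0.1613]
[[0.3, 0.8], [-1.5, 0.2], [-0.1, -0.6], [0.2, 0.8], [1.6, 0.5], [-0.3, -0.8], [-0.1, -2.0]]
round_key_top [ 0.4932 -0.1959  0.067 ]
square_key_top [ 0.4781 -0.2887  0.067 ]
bar_key_top [ 0.5498 -0.2527  0.067 ]
motor_unit [ 0.5153 -0.2471  0.    ]
13.9
```

View pics/wrist2.png

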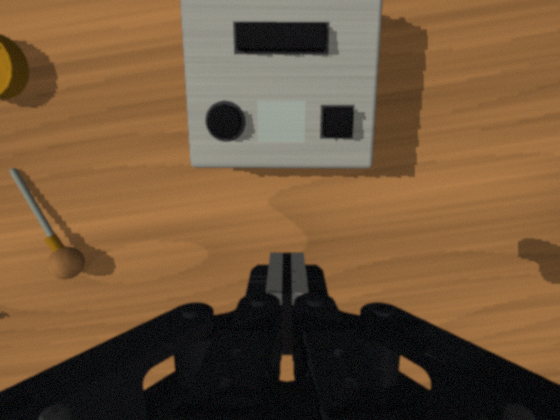

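The wrist view shows the round key at (225,120), the square at (338,122) and the bar at (281,37), all matching the fit within 2 px. I'll press the round key, then the bar key.

```bash
python3 - <<'E'
from press import *
r.movel([.4932,-.1959,.12],[np.pi,0,-.16],vel=.2)
press(.4932,-.1959,-.16,.067,.053)
E
```

```text
(73.0, 73.0, [0.7, 0.3, -1.0])
(72.0, 72.0, [0.6, -0.0, -2.1])
(71.0, 71.0, [0.7, 0.3, -0.1])
(70.0, 69.9, [1.0, -0.3, -0.9])
(69.0, 68.9, [0.8, 0.8, -1.4])
(68.0, 67.9, [0.9, -0.0, -1.2])
(67.0, 67.0, [0.7, -0.4, -0.4])
(66.0, 66.0, [1.0, -0.4, -0.9])
(65.0, 65.0, [0.9, 0.3, 0.4])
(64.0, 63.9, [1.4, -0.5, -0.1])
(63.0, 62.9, [0.7, -0.2, -0.3])
(62.0, 61.9, [1.0, -0.7, -0.8])
(61.0, 60.9, [1.0, -0.2, -0.9])
(60.0, 59.9, [0.9, -0.5, -0.5])
(59.0, 59.0, [-0.8, 1.5, 3.2])
(58.0, 58.9, [-6.1, 2.7, 15.7])
end [ 0.4933 -0.1959  0.0589]
t 20.3167
```

The stop came at 58.9 mm, which matches fully in, but little force showed on the way down. I'll check it by eye before pressing the bar.

```bash
python3 - <<'E'
from h import *
r.movel([.43,-.24,.16],[np.pi,0,-.15],vel=.2)
f=grab_frame("wrist");save(f,"w3")
g=grab_frame("side");save(g,"s3")
s=lambda i:cv2.resize(i,(400,300))
a=cv2.imread("pics/side0.png");b=cv2.imread("pics/s3.png");w=cv2.imread("pics/w3.png")
c=lambda i:s(i[270:375,240:380])
cv2.imwrite("pics/cmp3.png",np.vstack([np.hstack([c(a),c(b)]),np.hstack([s(w),s(cv2.imread("pics/wrist2.png"))])]))
print(r.current_time_s())
E
```

```text
21.0333
```

View pics/cmp3.png

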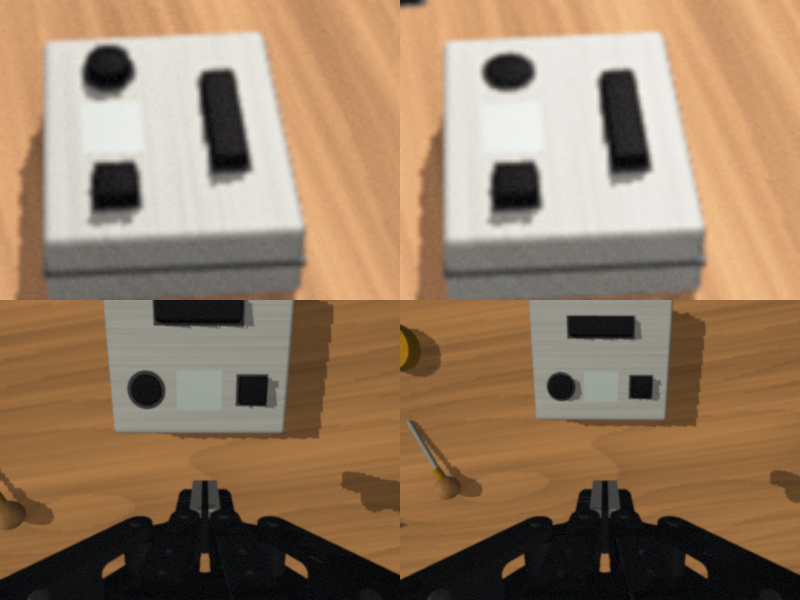

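The round key is now low in the side crop, the square and bar keys are still proud, and the unit hasn't moved. Bar key next.

```bash
python3 - <<'E'
from press import *
r.movel([.5498,-.2527,.12],[np.pi,0,-.16],vel=.2)
press(.5498,-.2527,-.16,.067,.053)
r.movel([.43,-.24,.2],[np.pi,0,-.15],vel=.2)
g=grab_frame("side");save(g,"s4")
b=g["pixels"][:,:,::-1]
s=lambda i:cv2.resize(i,(400,300))
cv2.imwrite("pics/cmp4.png",np.hstack([s(b[270:375,240:380]),s(b[130:240,190:330])]))
print(r.current_time_s())
E
```

```text
(73.0, 73.0, [0.6, 0.5, -0.8])
(72.0, 72.0, [0.1, 0.4, -0.6])
(71.0, 70.9, [-0.3, 0.7, -0.2])
(70.0, 69.9, [-0.4, 0.3, -0.6])
(69.0, 68.9, [-0.3, 1.3, 0.1])
(68.0, 67.9, [-0.0, 1.7, -0.2])
(67.0, 66.9, [-0.2, 1.1, -0.6])
(66.0, 66.0, [0.9, 1.0, 0.3])
(65.0, 65.0, [-1.1, 1.1, 0.1])
(64.0, 63.9, [-0.3, 0.6, 1.2])
(63.0, 62.9, [0.2, 0.9, 0.9])
(62.0, 61.9, [-0.3, -0.0, 0.6])
(61.0, 60.9, [0.2, 0.4, 0.8])
(60.0, 59.9, [0.6, -0.2, -0.1])
(59.0, 59.0, [-0.7, 0.9, 3.1])
(58.0, 58.9, [-5.4, 2.7, 14.1])
end [ 0.5499 -0.2527  0.0589]
t 27.3667
28.325
```

View pics/cmp4.png

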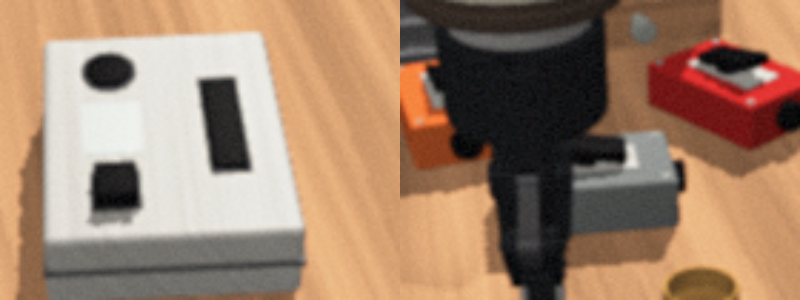

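The round and bar keys are both flat, the square key is still proud, and the rocker's far end is down. I'll hand it in.

```bash
python3 -c "
from rig import r
print(r.job_done())"
```

```text
the job is handed in; nothing more can be done
None
```

The job is handed in: the rocker is on, then the round key and the bar key were pushed fully in, in that order, with the square key still out and both boxes where they stood; the judge returned no verdict.

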